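Dock the fixture plate and latch it

ROBOT

A 7-joint arm with a two-finger parallel gripper is mounted at the origin on a cart in front of the work surface, level with it; the furniture and walls round the work are solid. World frame = base frame: x ahead of the robot, y to its left, z up, the work surface at z = 0. Lengths are in m, angles in rad, forces in N, time in s.
With the tool pointing down it reaches from about 0.35 to 0.9 m from the base axis. Payload 8.1 kg.
Tool frame: the origin (TCP) lies on the centre line of the jaws, within the pads' length; the fingertips stand arm.tips_ahead ahead of it and the grasp point (between the pads) lies 8 mm behind it (arm.tips_ahead is the distance from the TCP to the fingertips, in m); z points along the fingers, y is the direction in which the jaws open and shut (so a half turn about z gives the same grasp; the last joint's range is limited). The gripper opens to 92 mm and grips with 3 to 60 N. Pads are 19 mm wide; open, the fingers measure 130 mm over their backs; the gripper's body (75 mm by 190 mm) begins 47 mm behind the grasp point.
Start: joints at [1.002, 0.434, 0.025, 1.573, -0.012, 1.134, -0.075], TCP at [0.281, -0.558, 0.238] pointing down, gripper open.
Joint ranges: [-2.62, 2.62], [-0.44, 2.09], [-1.27, 1.32], [0.08, 2.57], [-1.32, 4.46], [0.12, 2], [-2.74, 2.74]. Speed limits (rad/s): [2.22, 2.22, 3.01, 3.01, 3.14, 3.14, 3.14].

INTERFACE

Orientations are given as a rotation vector (axis times angle).
In Python, from cell import arm gives the robot as it stands. The module is installed in compiled form; this text tells all that it offers.
- The arm moves only by the tool jog_arm, never from a script. Its argument "moves" is a list of rows, each an object with "twist": the turn, a rotation vector about the tool's x, y, z in units of 10 degrees (1.0 is 10 degrees), a list of three; "xyz": the shift along the tool's x, y, z in units of 60 mm (1.0 is 60 mm), a list of three; "grip": the closure, from -1 (fully open) to 1 (shut). A call has 1 to 5 rows; each row is the pose to reach, as a shift and turn from the pose commanded when the call began, along the tool's axes at that moment; what a row does not reach only later rows make up. A row lasts 1/8 s, in which the tool goes at most 62.5 mm and 10.7 degrees, less where a joint would pass 70% of its speed; a pose out of reach is approached as far as the arm can. A call with a gripper value outside its range is refused whole. The fingers move at their own pace and stop on an object; "force" is the grip in N (left out, the last holds). Time passes only in rows, so rows that repeat a pose let the fingers close. It gives the time, the measured TCP pose, the force and the opening at its end, in the units of the state.
- arm.observe(): the state, without advancing time (a new reading comes with each control period).
- arm.get_image(name): name is "side" or "top" or "wrist"; returns the picture (480x640x3 uint8, blue, green, red); there is no depth.
- arm.camera_params(name): a dict with "mtx" (3x3 intrinsics, pixels), "T" (4x4, takes a point from camera to world coordinates); the wrist camera has in their place "T_tool_cam" (4x4, takes a point from camera to tool coordinates, whose origin is the TCP and whose axes are the flange's). Camera axes: x right, y down, z forward; pixel columns grow to the right and rows downward; lengths in m; the calibration is good to about 2 mm. A picture is of the moment at which its call begins: read the wrist's pose just before it. camera_params takes no time and is no camera call.
- arm.sign_off(): hands the job in, once; it reports no verdict.
The state is a dict: "clock": time; "joints": joint angles; "dq": joint speeds; "joint_efforts": joint torques, N m; "position": TCP position; "ee_rot": TCP orientation; "force": force on the tool from outside, world axes, zero at the start; "ft_torque": the same for the moment, N m; "width": opening from 0.0 (shut) to 1.0 (fully open).
Only numpy, scipy, OpenCV 4.12 (cv2) and the standard library are available. Lean on these libraries where they do the work, as an engineer would, in place of code of your own. Each camera call takes 0.05 s, during which the arm holds its last target. There are 200 camera calls.

TASK

Slide the pale aluminium fixture plate along the bench into the blue docking frame, under its side lips and fully home against the back stop, then swing the steel latch fully shut behind it. Leave the sanding block, the bolt and the red magnet where they are, and finish with the gripper clear of everything.

Things in the scene. Friction and masses are not known exactly. Their poses are not given: they have to be found in the camera images.
- plate_mid (a point): Centre (6 mm above the bench) of the loose pale aluminium fixture plate with nine small dark holes, 100 mm along its x, 90 mm along y, 12 mm thick, about 0.3 kg, flat on the bench, z up. Starts 190 to 230 mm before its home place, up to 30 mm off the slot's centre line and turned up to 0.25 rad, its x roughly into the slot. Can be pushed by any edge with the fingertips.
- dock: Blue U-shaped docking frame fixed to the bench, 20.5 mm tall, open above its middle, no floor. Origin: on the bench where the plate's centre is when home; x points into the slot, y across, z up. Rails' inner faces at y = +-46.5 mm (93 mm slot), outer faces at +-62.5; lips 14.5 mm above the bench reach in to y = +-36.5. Back stop's face at x = +50 mm.
- dock_mouth (a point): Middle of the frame's mouth, 6 mm above the bench, at x = -47, y = 0 mm of the frame; axes as the frame's. Here the lead-in flares are widest, at y = +-54 mm; they narrow to the slot's width at x = -34 mm. The rear edge of a plate that is home lies at x = -50 mm, 3 mm outside the flares.
- latch_pivot (a point): Foot of the latch's vertical pivot on the bench, at x = -58, y = -66 mm of the frame; axes as the frame's. The pivot's head is 20 mm wide and 19 mm tall. From it a flat steel arm reaches out 85 mm, 12 mm wide, 3 to 11 mm above the bench.
- latch (a joint): Latch angle about its pivot, rad. 0 = shut: arm along the frame's +y across the mouth, 2 mm behind the rear edge of a plate that is home. Grows on opening, anticlockwise from above; at 1.57 the arm points along the frame's -x, at 3.0 (end stop) about along -y. Starts open at 2.4 to 2.9; light friction (under 2 N at the knob); stays where it is left.
- latch_knob (a point): Middle of the grip of the latch's upright black knob, 34 mm above the bench. Round, 14 mm in diameter, from 11 to 52 mm above the bench, 71 mm from the pivot on the arm. With the latch shut it is at x = -58, y = +5 mm of the frame.
- sand_block: Bystander, loose, to be left alone: brown cork sanding block, 56x100x29 mm. Origin at the centre of its underside.
- hex_bolt: Bystander, loose, to be left alone: steel hex bolt standing on its head, 21 mm across, 54 mm tall. Origin at the centre of its underside.
- weld_magnet: Bystander, loose, to be left alone: red three-sided welding magnet lying flat, 35x79x16 mm. Origin at the centre of its underside.
Not all that is in view belongs to the job. Of the things that look like the part that bears plate_mid, the larger one is meant.

How it is judged:
By the outcome, as a careful person would: the job done as asked, in the order asked, and still so for the second after the job is handed in, with the robot touching nothing.
It also fails if it takes over 72 s, if anything falls off the work surface, if the arm or the gripper's body presses on something with over 40 N, if the wrist force passes 120 N, or if a joint passes its speed limit or range.

## Working session

There is one attempt and no reset: what is moved stays moved. The work goes in short steps, Python scripts to look and compute and a tool call to move; the robot and the scene stay as the last step left them, time stands still between calls to the robot, and variables do not carry over. Pictures are saved under pics/ and viewed, about 8 in all and at most 12, crops included, and the job is handed in when it is done.

Besides the shell and the picture viewer there is one more tool, called after "Request:" as name(argument=value, ...), one argument or row to a line, values as JSON. jog_arm: Moves the arm, as the interface text tells. Its arguments: {"type":"object","properties":{"moves":{"type":"array","items":{"type":"object","properties":{"twist":{"type":"array","items":{"type":"number"}},"xyz":{"type":"array","items":{"type":"number"}},"grip":{"type":"number"}}}},"force":{"type":"number"}},"required":["moves"]}

```bash
mkdir -p pics; python3 - <<'E'
from cell import arm
import cv2,numpy as np
s=arm.observe();print({k:np.round(v,3) for k,v in s.items()},arm.tips_ahead)
for n in("top","side"):
    cv2.imwrite(f"pics/{n}0.png",arm.get_image(n));p=arm.camera_params(n);print(n,np.round(p["mtx"],1).tolist(),np.round(p["T"],3).tolist())
print(np.round(arm.camera_params("wrist")["T_tool_cam"],3).tolist())
E
```

```text
{'clock': np.float64(0.0), 'joints': array([ 1.002,  0.435,  0.025,  1.574, -0.012,  1.134, -0.075]), 'dq': array([-0.001, -0.001,  0.   ,  0.002, -0.001,  0.001,  0.001]), 'joint_efforts': array([ 2.0000e-03, -6.6785e+01,  9.8600e-01, -3.1446e+01, -6.0000e-02,
        4.3000e-02,  0.0000e+00]), 'position': array([ 0.28 , -0.558,  0.237]), 'ee_rot': array([-3.055e+00, -7.250e-01,  1.000e-03]), 'force': array([ 0.634, -0.484,  0.066]), 'ft_torque': array([ 0.035, -0.028,  0.008]), 'width': np.float64(1.001)} 0.011
top [[513.8, 0.0, 324.0], [0.0, 513.8, 245.0], [0.0, 0.0, 1.0]] [[0.139, -0.961, 0.241, 0.37], [-0.99, -0.137, 0.027, -0.213], [0.007, -0.242, -0.97, 0.906], [0.0, 0.0, 0.0, 1.0]]
side [[437.4, 0.0, 323.4], [0.0, 437.4, 240.4], [0.0, 0.0, 1.0]] [[0.98, -0.112, 0.165, 0.429], [-0.199, -0.504, 0.841, -0.922], [-0.011, -0.857, -0.516, 0.479], [0.0, 0.0, 0.0, 1.0]]
[[0.0, -0.959, -0.284, 0.077], [1.0, 0.0, 0.0, -0.001], [-0.0, -0.284, 0.959, -0.147], [0.0, 0.0, 0.0, 1.0]]
```

View pics/top0.png

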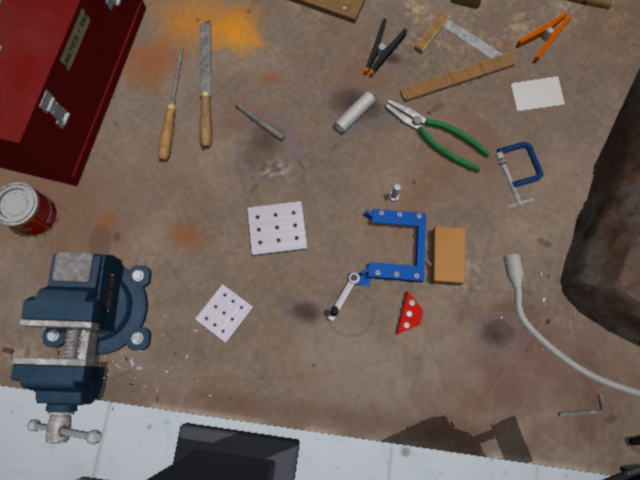

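View pics/side0.png

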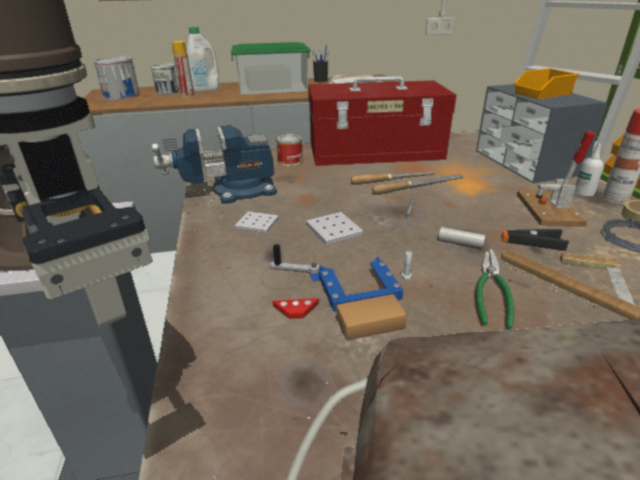

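Top view: the large plate is centred near (277,228) and the smaller decoy near (224,313). The dock is at (396,245) with its mouth to the left, and the latch pivot is at (353,278) with its knob at (333,313). The bolt is at (395,192), the magnet at (409,313) and the cork block at (449,255).

```bash
cat >h.py <<'E'
from cell import arm
import cv2,numpy as np
from scipy.spatial.transform import Rotation as R
def cam(n,s=None):
    p=arm.camera_params(n)
    if n!="wrist": return p["mtx"],p["T"]
    T=np.eye(4);T[:3,:3]=R.from_rotvec(s["ee_rot"]).as_matrix();T[:3,3]=s["position"]
    return p["mtx"],T@p["T_tool_cam"]
def ray(uv,z,c):
    K,T=c;uv=np.atleast_2d(np.float64(uv))
    d=np.c_[uv,np.ones(len(uv))]@np.linalg.inv(K).T@T[:3,:3].T
    o=T[:3,3];return (o+d*((z-o[2])/d[:,2])[:,None])[:,:2]
def proj(P,c):
    K,T=c;q=(np.atleast_2d(P)-T[:3,3])@T[:3,:3]@K.T;return q[:,:2]/q[:,2:]
def big(m):
    return sorted(cv2.findContours(m,cv2.RETR_EXTERNAL,cv2.CHAIN_APPROX_NONE)[0],key=cv2.contourArea,reverse=True)
def plate(im,c,lo=150):
    hsv=cv2.cvtColor(im,cv2.COLOR_BGR2HSV)
    m=cv2.inRange(hsv,(0,0,lo),(180,50,255));m=cv2.morphologyEx(m,cv2.MORPH_CLOSE,np.ones((5,5)))
    for k in big(m)[:6]:
        w=ray(k[:,0],.012,c).astype(np.float32);r=cv2.minAreaRect(w*1000);print("pl",np.round(r[0],1),np.round(r[1],1),round(r[2],1))
def blue(im):
    return cv2.inRange(cv2.cvtColor(im,cv2.COLOR_BGR2HSV),(100,120,60),(125,255,255))
E
python3 - <<'E'
from h import *
im=cv2.imread("pics/top0.png");c=cam("top")
plate(im,c)
m=blue(im);m[:,:340]=0;m[:,440:]=0
for k in big(m)[:2]:
    w=ray(k[:,0],.0205,c).astype(np.float32);print(cv2.contourArea(k),cv2.minAreaRect(w*1000))
for n,uv,z in(("pivot",(353.5,277.5),.019),("knobtop",(333,311),.052),("bolt",(396,186),.054),("mag",(409,313),.016)):print(n,ray(uv,z,c))
cr=cv2.resize(im[170:340,230:480],None,fx=3.2,fy=3.2,interpolation=cv2.INTER_CUBIC);cv2.imwrite("pics/crop0.png",cr)
E
```

```text
pl [ 211.3 -191.4] [ 140.2 1009.2] 0.8
pl [612.9 -99.3] [89.1 98.9] 15.3
pl [447.5 -32.6] [68.5 75.9] 61.8
pl [ 951.  -556.2] [62.2 98.1] 17.0
pl [588.3 377.4] [71.3 69.7] 72.2
pl [ 871.6 -304.1] [80.7 29.1] 63.9
1812.5 ((600.9176025390625, -307.9400329589844), (139.91046142578125, 117.11005401611328), 3.3232343196868896)
pivot [[ 0.53880024 -0.24783342]]
knobtop [[ 0.47173546 -0.21992789]]
bolt [[ 0.70488182 -0.30010391]]
mag [[ 0.49102815 -0.35087822]]
```

View pics/crop0.png

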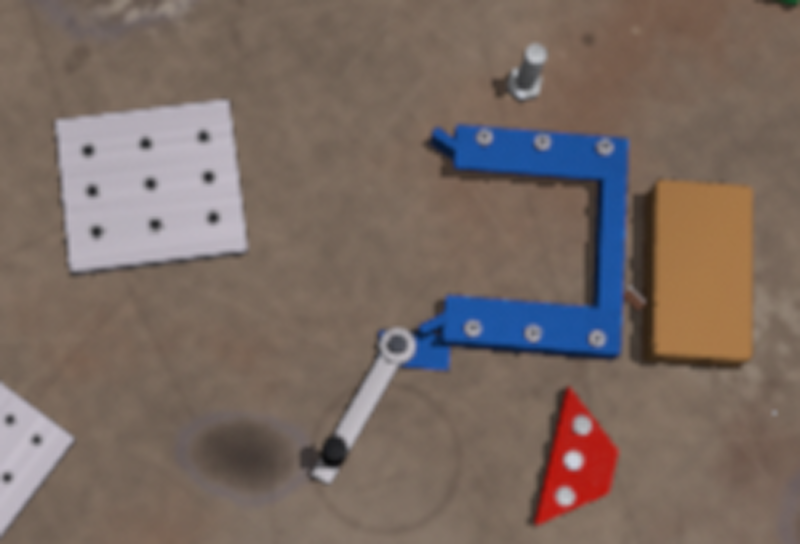

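Crop: the plate, the U-frame (rail edges and back face are clear), the open latch with its knob at crop (334,450), and the bystanders, all well separated. I'll compute the dock frame from the corners.

```bash
python3 - <<'E'
from h import *
c=cam("top")
f=lambda *p:ray(np.array(p)/3.2+[230,170]-.35,.0205,c)
A=f((457,125),(628,138),(445,343),(620,356),(457,167),(600,180),(446,297),(600,305))
print(np.round(A,4))
for i in range(0,8,2):d=A[i+1]-A[i];print(np.degrees(np.arctan2(d[1],d[0])))
th=np.mean([np.arctan2(*(A[i+1]-A[i])[::-1]) for i in range(0,8,2)])
x=np.array([np.cos(th),np.sin(th)]);y=np.array([-x[1],x[0]])
print("th",np.degrees(th),"y",A@y*1000,"x",A@x*1000)
yc=np.mean([np.mean((A@y)[[0,1,2,3]]),np.mean((A@y)[[4,5,6,7]])]);
pv=ray((353.5,277.5),.019,c)[0]
xo=np.array([np.mean((A@x)[[5,7]])-.05,pv@x+.058]);yo=[yc,pv@y+.066];print("x0",xo,"y0",yo)
o=x*xo.mean()+y*yc;print("o",o)
D=lambda p:np.array([(np.array(p)-o)@x,(np.array(p)-o)@y])*1000
k=ray((333,311),.052,c)[0]
print("plate",D((.6129,-.0993)),"knob",D(k),"ang",np.arctan2(*((k-pv))[::-1])-th-np.pi/2, np.linalg.norm(k-pv))
E
```

```text
[[ 0.6686 -0.2659]
 [ 0.6746 -0.3625]
 [ 0.5434 -0.274 ]
 [ 0.5497 -0.3696]
 [ 0.644  -0.2688]
 [ 0.6478 -0.3492]
 [ 0.569  -0.2715]
 [ 0.5765 -0.356 ]]
-86.43866676444414
-86.24302791739902
-87.30552276421376
-84.95624912043777
th -86.23586664162367 y [649.7354196  649.39299465 524.26190944 524.24993939 625.0057445
 623.50395999 549.98753868 551.88209507] x [309.23595157 405.97860815 309.08460388 404.85429849 310.50189311
 390.93514184 308.27377936 393.089777  ]
x0 [0.34201246 0.34067063] y0 [np.float64(0.5872524501664192), np.float64(0.587367834717679)]
o [ 0.60839443 -0.30205249]
plate [-202.01932035   17.80640444] knob [ -90.91900409 -130.97274748] ang 2.681589502894976 0.07263886191062302
```

```bash
cat >>h.py <<'E'
O=np.array([.6084,-.3021]);TH=-86.24
X=np.array([np.cos(np.radians(TH)),np.sin(np.radians(TH))]);Y=np.array([-X[1],X[0]])
def W(p): return O+X*p[0]/1e3+Y*p[1]/1e3      # dock mm -> world
def D(w): d=(np.asarray(w)-O)*1e3;return np.array([d@X,d@Y])
def tgt(xy,z,psi,s=None):
    """jog numbers to world xy, tip height z; tool x at world angle psi (deg), pointing down"""
    s=s or arm.observe();M=R.from_rotvec(s["ee_rot"])
    a=np.radians(psi);N=R.from_matrix(np.c_[[np.cos(a),np.sin(a),0],[np.sin(a),-np.cos(a),0],[0,0,-1]])
    p=np.r_[xy,z+arm.tips_ahead]
    print("xyz",np.round(M.inv().apply(p-s["position"])/.06,3).tolist(),"twist",np.round(np.degrees((M.inv()*N).as_rotvec())/10,3).tolist())
E
python3 - <<'E'
from h import *
print(D((.5918,-.0221)))
tgt((.592,-.022),.12,105.3)
E
```

```text
[-280.48588102    1.79737211]
xyz [8.652, -5.648, 1.774] twist [-0.007, -0.005, -7.862]
```

Request:
jog_arm(
  moves=[
    {"xyz": [0.8, -0.5, 0], "twist": [0, 0, -0.7], "grip": 0},
    {"xyz": [1.6, -1.1, 0], "twist": [0, 0, -1.5], "grip": 0},
    {"xyz": [2.4, -1.6, 0], "twist": [0, 0, -2.4], "grip": 0},
    {"xyz": [3.2, -2.1, 0], "twist": [0, 0, -3.2], "grip": 0},
    {"xyz": [4.0, -2.6, 0], "twist": [0, 0, -4.0], "grip": 0},
  ],
)

```text
clock: 0.72
position: [0.4256, -0.3096, 0.2376]
ee_rot: [-2.621, -1.733, 0.0]
force: [1.5, -0.2, -0.1]
width: 0.519
```

```bash
python3 - <<'E'
from h import *
tgt((.592,-.022),.12,105.3)
E
```

```text
xyz [5.496, 0.675, 1.776] twist [-0.001, 0.0, -3.836]
```

Request:
jog_arm(
  moves=[
    {"xyz": [1.0, 0.1, 0.2], "twist": [0, 0, -0.8], "grip": 0},
    {"xyz": [2.0, 0.25, 0.5], "twist": [0, 0, -1.6], "grip": 0},
    {"xyz": [3.0, 0.4, 0.8], "twist": [0, 0, -2.4], "grip": 0},
    {"xyz": [4.0, 0.5, 1.1], "twist": [0, 0, -3.2], "grip": 0},
    {"xyz": [4.9, 0.6, 1.4], "twist": [0, 0, -3.8], "grip": 0},
  ],
)

```text
clock: 1.35
position: [0.5752, -0.0537, 0.153]
ee_rot: [-1.914, -2.491, 0.0]
force: [1.0, -0.5, 1.3]
width: 0.504
```

```bash
python3 - <<'E'
from h import *
s=arm.observe();im=arm.get_image("wrist");cv2.imwrite("pics/w1.png",im)
s=arm.observe();print(np.round(s["position"],4),np.round(s["joints"],2));c=cam("wrist",s);plate(im,c)
tgt((.592,-.022),.005,105.3)
E
```

```text
[ 0.5771 -0.0447  0.1511] [ 0.3   0.49 -0.44  1.76  0.24  0.94  0.04]
pl [451.7 -22.8] [69.2 77.1] 62.6
pl [612.8 -80.3] [90.3 85. ] 15.9
pl [742.7  -9.5] [122.6  59.3] 33.2
pl [829.3 -21.9] [104.8  39.8] 66.4
pl [ 472.9 -124.6] [32.6  9.5] 17.5
pl [ 852.4 -127.6] [24.   9.1] 77.0
xyz [0.284, 0.338, 2.253] twist [0.01, -0.033, 0.034]
```

View pics/w1.png

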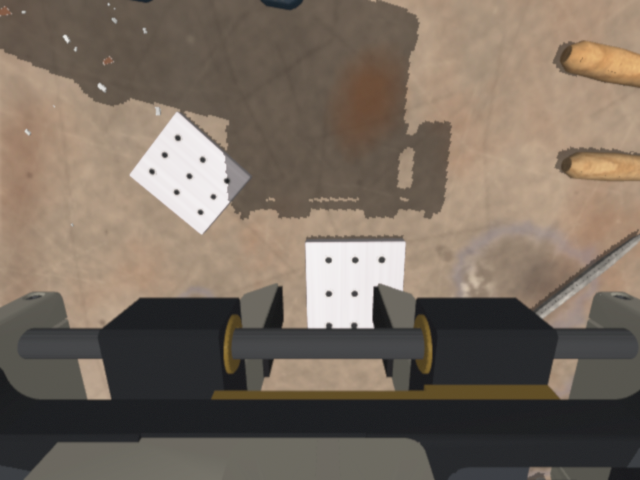

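Wrist view: the plate is under the fingers at (355,280) and its rear edge is at the top (row 240). The arm was still moving when the picture was taken, so I rely on the top-view pose. Descending behind the plate.

Request:
jog_arm(
  moves=[
    {"xyz": [0.42, 0.33, 0.3], "twist": [0, 0, 0.03], "grip": 0},
    {"xyz": [0.42, 0.33, 0.9], "twist": [0, 0, 0.03], "grip": 0},
    {"xyz": [0.42, 0.33, 1.5], "twist": [0, 0, 0.03], "grip": 0},
    {"xyz": [0.42, 0.33, 1.5], "twist": [0, 0, 0.03], "grip": 0},
  ],
)

```text
clock: 1.9
position: [0.5849, -0.0266, 0.0612]
ee_rot: [-1.923, -2.478, 0.006]
force: [0.1, 0.3, -0.6]
width: 0.5
```

```bash
python3 - <<'E'
from h import *
s=arm.observe();im=arm.get_image("top");cv2.imwrite("pics/t1.png",cv2.resize(im[150:330,200:440],None,fx=3,fy=3))
s=arm.observe();print(np.round(s["position"],4),D(s["position"][:2]))
tgt((.592,-.022),.005,105.3)
E
```

```text
[ 0.5863 -0.0263  0.0631] [-276.63160424   -3.93401393]
xyz [0.046, 0.111, 0.785] twist [-0.015, -0.004, -0.093]
```

Request:
jog_arm(
  moves=[
    {"xyz": [0.1, 0.11, 0.4], "twist": [0, 0, -0.1], "grip": 0},
    {"xyz": [0.1, 0.11, 0.78], "twist": [0, 0, -0.1], "grip": 0},
    {"xyz": [0.1, 0.11, 0.78], "twist": [0, 0, -0.1], "grip": 0},
  ],
)

```text
clock: 2.33
position: [0.5921, -0.0189, 0.0173]
ee_rot: [-1.904, -2.498, 0.001]
force: [-0.3, -0.3, 0.7]
width: 0.501
```

```bash
python3 - <<'E'
from h import *
im=arm.get_image("wrist");s=arm.observe();cv2.imwrite("pics/w2.png",im)
print(np.round(s["position"],4),s["force"],D(s["position"][:2]));c=cam("wrist",s)
k=proj(np.r_[s["position"]-[0,0,.011]],c);print(k)
print("contact: tool at dock",D(np.array([.5997,-.0511])-.0095*np.array([.264,-.9645])))
print("mid");tgt(W((-180,4)),.005,96,s);print("2/3 ");tgt(W((-120,0)),.005,93.76,s);print("home-ish");tgt(W((-70,0)),.005,93.76,s)
E
```

```text
[ 0.5927 -0.0189  0.0182] [-0.5797834   0.33998343  0.46056477] [-283.63845533    2.88505194]
[[327.58107401 303.57124546]]
contact: tool at dock [-260.33773811    5.87689274]
mid
xyz [-1.696, -0.329, 0.036] twist [0.004, 0.002, 0.936]
2/3 
xyz [-2.662, -0.595, 0.036] twist [0.004, 0.001, 1.16]
home-ish
xyz [-3.478, -0.763, 0.037] twist [0.004, 0.001, 1.16]
```

Request:
jog_arm(
  moves=[
    {"xyz": [-0.3, -0.02, 0.04], "twist": [0, 0, 0], "grip": 0},
    {"xyz": [-0.5, -0.04, 0.04], "twist": [0, 0, 0.05], "grip": 0},
    {"xyz": [-0.7, -0.09, 0.04], "twist": [0, 0, 0.2], "grip": 0},
    {"xyz": [-0.9, -0.14, 0.04], "twist": [0, 0, 0.35], "grip": 0},
    {"xyz": [-1.1, -0.19, 0.04], "twist": [0, 0, 0.5], "grip": 0},
  ],
)

```text
clock: 3.0
position: [0.5987, -0.0862, 0.0147]
ee_rot: [2.014, 2.411, 0.0]
force: [1.1, 2.1, 0.8]
width: 0.499
```

```bash
python3 - <<'E'
from h import *
im=arm.get_image("top");s=arm.observe();cv2.imwrite("pics/t2.png",cv2.resize(im[130:340,220:480],None,fx=3,fy=2.8))
print(np.round(s["position"],4),s["force"],D(s["position"][:2]))
print("mid");tgt(W((-180,4)),.005,96,s);print("2/3 ");tgt(W((-120,0)),.005,93.76,s);print("home-ish");tgt(W((-70,0)),.005,93.76,s)
E
```

```text
[ 0.5985 -0.0887  0.0145] [0.4112834  0.25228338 1.05939635] [-213.62767087    4.1558838 ]
mid
xyz [-0.557, -0.064, -0.025] twist [-0.003, 0.009, 0.409]
2/3 
xyz [-1.543, -0.241, -0.023] twist [-0.003, 0.009, 0.633]
home-ish
xyz [-2.372, -0.333, -0.022] twist [-0.003, 0.009, 0.633]
```

View pics/t2.png

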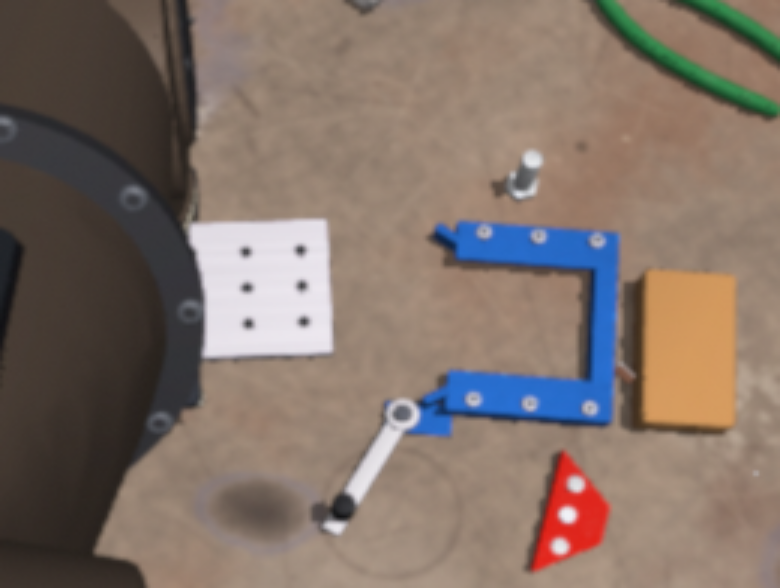

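The plate follows the pusher. Its front corners are at crop (327,219) and (332,352), and it is rotating towards the slot axis.

```bash
python3 - <<'E'
from h import *
p=ray(np.array([[327,219],[332,352]])/[3,2.8]+[220,130],.012,cam("top"))
print([D(q) for q in p],D(p.mean(0)))
d=p[0]-p[1];print(np.degrees(np.arctan2(d[1],d[0]))-90-TH)
E
```

```text
[array([-110.70546353,   60.21499106]), array([-101.36785948,  -28.268605  ])] [-106.03666151   15.97319303]
6.024082188565529
```

Request:
jog_arm(
  moves=[
    {"xyz": [-0.2, -0.03, -0.01], "twist": [0, 0, 0.15], "grip": 0},
    {"xyz": [-0.4, -0.07, -0.02], "twist": [0, 0, 0.3], "grip": 0},
    {"xyz": [-0.6, -0.11, -0.02], "twist": [0, 0, 0.45], "grip": 0},
    {"xyz": [-0.8, -0.155, -0.02], "twist": [0, 0, 0.6], "grip": 0},
    {"xyz": [-0.95, -0.19, -0.02], "twist": [0, 0, 0.63], "grip": 0},
  ],
)

```text
clock: 3.68
position: [0.5976, -0.1446, 0.0157]
ee_rot: [2.142, 2.298, -0.001]
force: [0.0, 1.5, -1.8]
width: 0.501
```

```bash
python3 - <<'E'
from h import *
im=arm.get_image("top");s=arm.observe();cv2.imwrite("pics/t3.png",cv2.resize(im[150:330,220:460],None,fx=3,fy=3))
print(np.round(s["position"],4),s["force"],D(s["position"][:2]))
tgt(W((-59,-1)),.005,93.76,s)
E
```

```text
[ 0.5974 -0.1461  0.0157] [-0.36009977  1.02961525 -0.0526429 ] [-156.34778906   -0.70302801]
xyz [-1.622, -0.01, -0.004] twist [-0.002, 0.007, 0.019]
```

View pics/t3.png

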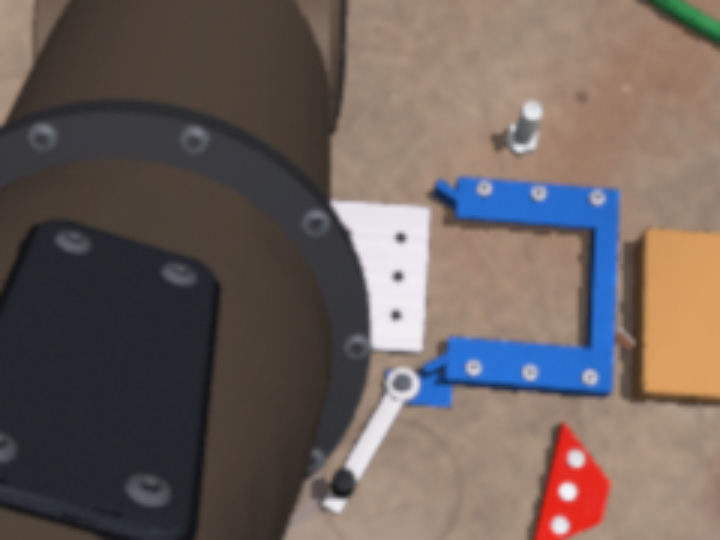

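The plate is aligned and centred: its front corners at (430,208) and (423,351) straddle the slot centre line. Pushing straight in.

Request:
jog_arm(
  moves=[
    {"xyz": [-0.2, 0, 0], "twist": [0, 0, 0.02], "grip": 0},
    {"xyz": [-0.4, 0, 0], "twist": [0, 0, 0.02], "grip": 0},
    {"xyz": [-0.6, 0, 0], "twist": [0, 0, 0.02], "grip": 0},
    {"xyz": [-0.8, 0, 0], "twist": [0, 0, 0.02], "grip": 0},
    {"xyz": [-1.0, 0, 0], "twist": [0, 0, 0.02], "grip": 0},
  ],
)

```text
clock: 4.35
position: [0.6021, -0.2042, 0.0157]
ee_rot: [2.145, 2.295, 0.0]
force: [0.2, 1.2, 0.1]
width: 0.497
```

```bash
python3 - <<'E'
from h import *
s=arm.observe()
print(np.round(s["position"],4),s["force"],D(s["position"][:2]))
tgt(W((-60,-1)),.005,93.76,s)
E
```

```text
[ 0.6021 -0.2042  0.0157] [0.22486196 1.16105968 0.1427051 ] [-98.11226157   0.10668708]
xyz [-0.635, -0.02, -0.004] twist [0.0, 0.0, 0.012]
```

Request:
jog_arm(
  moves=[
    {"xyz": [-0.15, -0.01, 0], "twist": [0, 0, 0.01], "grip": 0},
    {"xyz": [-0.3, -0.02, 0], "twist": [0, 0, 0.01], "grip": 0},
    {"xyz": [-0.4, -0.02, 0], "twist": [0, 0, 0.01], "grip": 0},
    {"xyz": [-0.5, -0.02, 0], "twist": [0, 0, 0.01], "grip": 0},
    {"xyz": [-0.55, -0.02, 0], "twist": [0, 0, 0.01], "grip": 0},
  ],
)

```text
clock: 4.97
position: [0.6032, -0.2365, 0.0158]
ee_rot: [2.147, 2.293, 0.0]
force: [0.6, 3.3, 0.8]
width: 0.498
```

```bash
python3 - <<'E'
from h import *
s=arm.observe()
print(np.round(s["position"],4),s["force"],D(s["position"][:2]))
E
```

```text
[ 0.6032 -0.2365  0.0158] [0.61500476 3.3089258  0.82816685] [-65.79474693  -0.84423149]
```

Request:
jog_arm(
  moves=[
    {"xyz": [-0.03, 0, 0], "grip": 0},
    {"xyz": [-0.06, 0, 0], "grip": 0},
    {"xyz": [-0.09, 0, 0], "grip": 0},
    {"xyz": [-0.11, 0, 0], "grip": 0},
  ],
)

```text
invalid input at $.moves[0]: expected keys twist, xyz, grip
```

Request:
jog_arm(
  moves=[
    {"xyz": [-0.03, 0, 0], "twist": [0, 0, 0], "grip": 0},
    {"xyz": [-0.06, 0, 0], "twist": [0, 0, 0], "grip": 0},
    {"xyz": [-0.09, 0, 0], "twist": [0, 0, 0], "grip": 0},
    {"xyz": [-0.11, 0, 0], "twist": [0, 0, 0], "grip": 0},
  ],
)

```text
clock: 5.48
position: [0.6036, -0.2423, 0.0158]
ee_rot: [-2.146, -2.294, -0.001]
force: [0.6, 6.2, 2.1]
width: 0.499
```

Request:
jog_arm(
  moves=[
    {"xyz": [-0.02, 0, 0], "twist": [0, 0, 0], "grip": 0},
    {"xyz": [-0.04, 0, 0], "twist": [0, 0, 0], "grip": 0},
    {"xyz": [-0.06, 0, 0], "twist": [0, 0, 0], "grip": 0},
  ],
)

```text
clock: 5.85
position: [0.6038, -0.2425, 0.0158]
ee_rot: [-2.142, -2.293, -0.004]
force: [-0.9, 14.0, 4.9]
width: 0.499
```

Request:
jog_arm(
  moves=[
    {"xyz": [-0.03, 0, 0], "twist": [0, 0, 0], "grip": 0},
    {"xyz": [-0.07, 0, 0], "twist": [0, 0, 0], "grip": 0},
    {"xyz": [-0.07, 0, 0], "twist": [0, 0, 0], "grip": 0},
  ],
)

```text
clock: 6.22
position: [0.6041, -0.2428, 0.0157]
ee_rot: [-2.137, -2.293, -0.008]
force: [-2.5, 21.3, 8.0]
width: 0.501
```

```bash
python3 - <<'E'
from h import *
im=arm.get_image("side");s=arm.observe();print(s["force"],D(s["position"][:2]),np.round(s["position"],4),s["ee_rot"])
cv2.imwrite("pics/s4.png",cv2.resize(im[200:340,230:430],None,fx=4,fy=4,interpolation=cv2.INTER_CUBIC))
tgt(W((-95,0)),.005,93.76,s)
E
```

```text
[-2.30568036 21.7097623   7.72274275] [-59.44241732  -0.38770251] [ 0.6041 -0.2428  0.0157] [-2.13726139 -2.29299245 -0.00803166]
xyz [0.593, 0.009, 0.0] twist [-0.006, -0.049, 0.027]
```

View pics/s4.png

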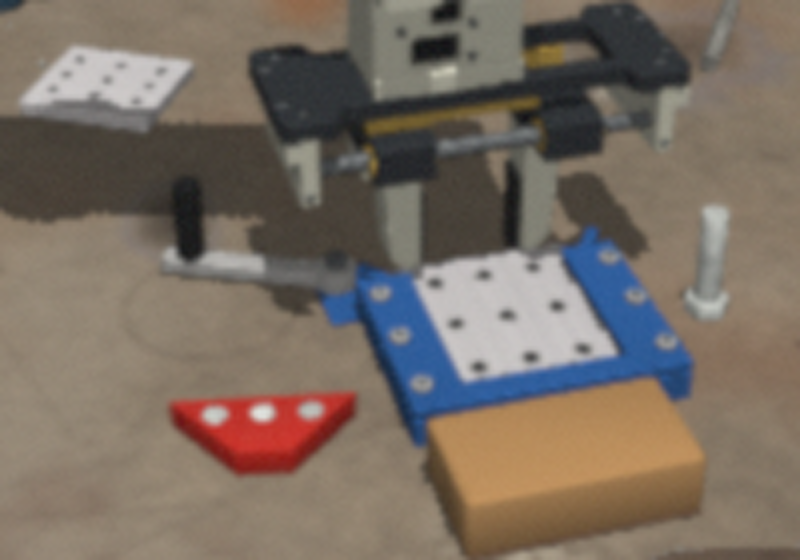

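The plate lies flat under both lips with its front edge against the back stop. The push stalled at 21 N with the tool at x = -59.4. Backing off and going up.

Request:
jog_arm(
  moves=[
    {"xyz": [0.3, 0, 0], "twist": [0, 0, 0], "grip": 0},
    {"xyz": [0.7, 0, 0], "twist": [0, 0, 0], "grip": 0},
    {"xyz": [0.9, 0, -0.6], "twist": [0, 0, 0], "grip": -0.2},
    {"xyz": [0.9, 0, -1.4], "twist": [0, 0, 0], "grip": -0.2},
    {"xyz": [0.9, 0, -1.5], "twist": [0, 0, 0], "grip": -0.2},
  ],
)

```text
clock: 6.9
position: [0.6022, -0.198, 0.1093]
ee_rot: [2.144, 2.289, 0.002]
force: [0.5, -1.4, 0.4]
width: 0.601
```

```bash
python3 - <<'E'
from h import *
s=arm.observe();print(s["force"],D(s["position"][:2]),s["position"])
tgt(W((-90,-130)),.09,93.76,s);tgt(W((-90,-130)),.022,93.76,s)
E
```

```text
[ 0.49366365 -1.35427951  0.40324272] [-104.29987081    0.63124318] [ 0.60219018 -0.19798324  0.10925123]
xyz [-0.239, -2.178, 0.128] twist [0.028, 0.018, -0.002]
xyz [-0.235, -2.183, 1.261] twist [0.028, 0.018, -0.002]
```

Request:
jog_arm(
  moves=[
    {"xyz": [-0.1, -0.8, 0], "twist": [0.03, 0.02, 0], "grip": -0.2},
    {"xyz": [-0.2, -1.6, 0], "twist": [0.03, 0.02, 0], "grip": -0.2},
    {"xyz": [-0.24, -2.18, 0], "twist": [0.03, 0.02, 0], "grip": -0.2},
    {"xyz": [-0.24, -2.18, 0.1], "twist": [0.03, 0.02, 0], "grip": -0.2},
  ],
)

```text
clock: 7.4
position: [0.4674, -0.2216, 0.0992]
ee_rot: [-2.146, -2.285, 0.007]
force: [-0.2, 0.1, 0.4]
width: 0.598
```

```bash
python3 - <<'E'
from h import *
im=arm.get_image("wrist");s=arm.observe();print(s["force"],D(s["position"][:2]),s["position"])
cv2.imwrite("pics/w5.png",im)
tgt(W((-90,-130)),.022,93.76,s)
E
```

```text
[ 0.84979373 -0.35426822 -0.34269469] [ -90.15461162 -133.57909772] [ 0.46919634 -0.2208992   0.09868302]
xyz [-0.006, 0.067, 1.094] twist [-0.04, -0.017, -0.011]
```

View pics/w5.png

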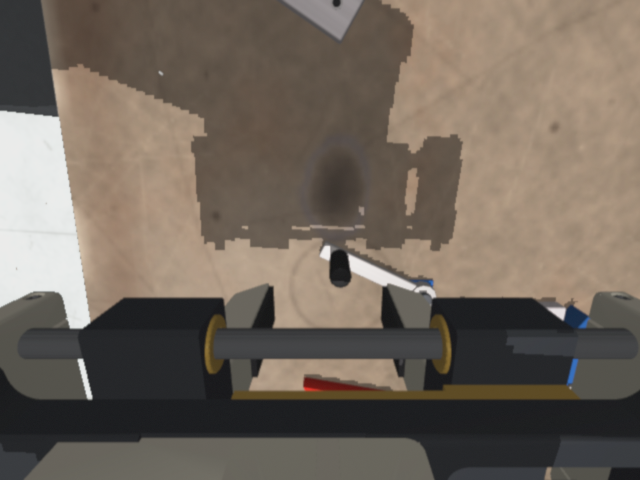

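The knob is between the fingers, top at about (340,279), with the arm running right to the pivot at (425,290). Checking its position before descending.

```bash
python3 - <<'E'
from h import *
s=arm.observe();c=cam("wrist",s)
k=ray((340,279),.052,c)[0];print(D(k),D(ray((425,291),.019,c)[0]),D(s["position"][:2]));tgt(k,.022,93.76,s)
E
```

```text
[ -89.45104979 -126.32486394] [-66.88113977 -63.18029147] [ -90.15461162 -133.57909772]
xyz [-0.015, 0.129, 1.094] twist [-0.04, -0.017, -0.011]
```

Request:
jog_arm(
  moves=[
    {"xyz": [0, 0.09, 0.4], "twist": [0, 0, 0], "grip": -0.2},
    {"xyz": [0, 0.09, 0.9], "twist": [0, 0, 0], "grip": -0.2},
    {"xyz": [0, 0.09, 1.09], "twist": [0, 0, 0], "grip": -0.2},
    {"xyz": [0, 0.09, 1.09], "twist": [0, 0, 0], "grip": -0.2},
  ],
)

```text
clock: 7.95
position: [0.476, -0.2189, 0.0336]
ee_rot: [-2.141, -2.289, 0.003]
force: [0.1, 0.6, 0.1]
width: 0.599
```

Request:
jog_arm(
  force=10,
  moves=[
    {"xyz": [0, 0, 0], "twist": [0, 0, 0], "grip": 1},
    {"xyz": [0, 0, 0], "twist": [0, 0, 0], "grip": 1},
    {"xyz": [0, 0, 0], "twist": [0, 0, 0], "grip": 1},
    {"xyz": [0, 0, 0], "twist": [0, 0, 0], "grip": 1},
    {"xyz": [0, 0, 0], "twist": [0, 0, 0], "grip": 1},
  ],
)

```text
clock: 8.57
position: [0.475, -0.2191, 0.0343]
ee_rot: [-2.142, -2.288, 0.004]
force: [-4.1, 0.9, 4.5]
width: 0.145
```

```bash
python3 - <<'E'
from h import *
s=arm.observe();p=D(s["position"][:2]);print(s["force"],s["width"]*92,p,s["position"])
q=p-[-58,-66];a0=np.arctan2(-q[0],q[1]);print("a0",a0,np.hypot(*q))
for a in np.linspace(a0,0,17)[1:]:
    print(round(a,2),end=" ");tgt(W((-58-71*np.sin(a),-66+71*np.cos(a))),s["position"][2]-.011,93.76,s)
E
```

```text
[-4.10367853  0.92300365  4.45978077] 13.376726907681268 [ -91.55876322 -127.65836724] [ 0.47501224 -0.21910981  0.03431347]
a0 2.6431597708808496 70.19932221206965
2.48 xyz [0.17, 0.096, -0.0] twist [-0.039, -0.021, 0.002]
2.31 xyz [0.313, 0.228, -0.0] twist [-0.039, -0.021, 0.002]
2.15 xyz [0.432, 0.382, -0.001] twist [-0.039, -0.021, 0.002]
1.98 xyz [0.525, 0.554, -0.002] twist [-0.039, -0.021, 0.002]
1.82 xyz [0.588, 0.739, -0.003] twist [-0.039, -0.021, 0.002]
1.65 xyz [0.62, 0.932, -0.004] twist [-0.039, -0.021, 0.002]
1.49 xyz [0.62, 1.127, -0.005] twist [-0.039, -0.021, 0.002]
1.32 xyz [0.587, 1.32, -0.007] twist [-0.039, -0.021, 0.002]
1.16 xyz [0.523, 1.504, -0.008] twist [-0.039, -0.021, 0.002]
0.99 xyz [0.43, 1.676, -0.01] twist [-0.039, -0.021, 0.002]
0.83 xyz [0.31, 1.83, -0.011] twist [-0.039, -0.021, 0.002]
0.66 xyz [0.166, 1.962, -0.013] twist [-0.039, -0.021, 0.002]
0.5 xyz [0.003, 2.069, -0.014] twist [-0.039, -0.021, 0.002]
0.33 xyz [-0.176, 2.147, -0.015] twist [-0.039, -0.021, 0.002]
0.17 xyz [-0.365, 2.195, -0.016] twist [-0.039, -0.021, 0.002]
0.0 xyz [-0.56, 2.211, -0.017] twist [-0.039, -0.021, 0.002]
```

Request:
jog_arm(
  moves=[
    {"xyz": [0.17, 0.1, 0], "twist": [0, 0, 0], "grip": 1},
    {"xyz": [0.31, 0.23, 0], "twist": [0, 0, 0], "grip": 1},
    {"xyz": [0.43, 0.38, 0], "twist": [0, 0, 0], "grip": 1},
    {"xyz": [0.525, 0.555, 0], "twist": [0, 0, 0], "grip": 1},
    {"xyz": [0.59, 0.74, 0], "twist": [0, 0, 0], "grip": 1},
  ],
)

```text
clock: 9.2
position: [0.517, -0.1799, 0.0338]
ee_rot: [-2.141, -2.288, 0.004]
force: [-3.0, 1.1, -0.4]
width: 0.147
```

```bash
cat > n.py <<'E'
from h import *
s=arm.observe();p=D(s["position"][:2]);print(s["force"],s["width"]*92,p,s["position"])
q=p-[-58,-66];a0=np.arctan2(-q[0],q[1]);print("a0",a0,np.hypot(*q))
for a in np.arange(a0-.17,-.02,-.17)[:6].tolist()+[0]:
    print(round(a,2),end=" ");tgt(W((-58-71*np.sin(a),-66+71*np.cos(a))),.0235,93.76,s)
E
python3 n.py
```

```text
[-3.03058468  1.09574247 -0.44175127] 13.50785272177505 [-127.93716677  -83.16295297] [ 0.51702628 -0.17989182  0.03377658]
a0 1.8114459344406622 72.01232012432864
1.64 xyz [0.015, 0.202, -0.014] twist [-0.043, -0.026, 0.005]
1.47 xyz [0.012, 0.403, -0.015] twist [-0.043, -0.026, 0.005]
1.3 xyz [-0.025, 0.601, -0.017] twist [-0.043, -0.026, 0.005]
1.13 xyz [-0.095, 0.789, -0.018] twist [-0.043, -0.026, 0.005]
0.96 xyz [-0.196, 0.963, -0.02] twist [-0.043, -0.026, 0.005]
0.79 xyz [-0.325, 1.117, -0.022] twist [-0.043, -0.026, 0.005]
0 xyz [-1.167, 1.468, -0.028] twist [-0.043, -0.026, 0.005]
```

Following the arc well.

Request:
jog_arm(
  moves=[
    {"xyz": [0.02, 0.2, 0], "twist": [0, 0, 0], "grip": 1},
    {"xyz": [0.015, 0.4, 0], "twist": [0, 0, 0], "grip": 1},
    {"xyz": [-0.02, 0.6, 0], "twist": [0, 0, 0], "grip": 1},
    {"xyz": [-0.09, 0.79, 0], "twist": [0, 0, 0], "grip": 1},
    {"xyz": [-0.195, 0.96, 0], "twist": [0, 0, 0], "grip": 1},
  ],
)

```text
clock: 9.82
position: [0.5771, -0.1895, 0.0339]
ee_rot: [-2.143, -2.289, 0.002]
force: [-0.8, 1.7, 0.4]
width: 0.151
```

```bash
python3 n.py
```

```text
[-0.78939643  1.74689428  0.38348504] 13.937084216147358 [-114.44149739  -23.85137215] [ 0.57709521 -0.18946895  0.03391307]
a0 0.9293677765668251 70.4425259193121
0.76 xyz [-0.126, 0.156, -0.011] twist [-0.028, -0.018, 0.001]
0.59 xyz [-0.283, 0.281, -0.012] twist [-0.028, -0.018, 0.001]
0.42 xyz [-0.459, 0.378, -0.013] twist [-0.028, -0.018, 0.001]
0.25 xyz [-0.649, 0.444, -0.014] twist [-0.028, -0.018, 0.001]
0.08 xyz [-0.847, 0.477, -0.015] twist [-0.028, -0.018, 0.001]
0 xyz [-0.941, 0.481, -0.015] twist [-0.028, -0.018, 0.001]
```

Request:
jog_arm(
  moves=[
    {"xyz": [-0.13, 0.155, 0], "twist": [0, 0, 0], "grip": 1},
    {"xyz": [-0.28, 0.28, 0], "twist": [0, 0, 0], "grip": 1},
    {"xyz": [-0.46, 0.38, 0], "twist": [0, 0, 0], "grip": 1},
    {"xyz": [-0.65, 0.445, 0], "twist": [0, 0, 0], "grip": 1},
    {"xyz": [-0.85, 0.475, 0], "twist": [0, 0, 0], "grip": 1},
  ],
)

```text
clock: 10.45
position: [0.61, -0.2381, 0.0339]
ee_rot: [-2.144, -2.291, -0.002]
force: [6.1, 2.7, -3.5]
width: 0.148
```

```bash
python3 n.py
```

```text
[ 6.11532613  2.73309541 -3.53581843] 13.622490747113682 [-63.77654158   5.76004415] [ 0.60996535 -0.23808301  0.03394829]
a0 0.08032482059468066 71.99216880282658
0 xyz [-0.096, -0.013, -0.01] twist [-0.01, -0.021, 0.006]
```

Request:
jog_arm(
  moves=[
    {"xyz": [-0.04, -0.01, 0], "twist": [0, 0, 0], "grip": 1},
    {"xyz": [-0.08, -0.01, 0], "twist": [0, 0, 0], "grip": 1},
    {"xyz": [-0.11, -0.01, 0], "twist": [0, 0, 0], "grip": 1},
    {"xyz": [-0.13, -0.01, 0], "twist": [0, 0, 0], "grip": 1},
  ],
)

```text
clock: 10.95
position: [0.6112, -0.2457, 0.0341]
ee_rot: [-2.145, -2.293, -0.005]
force: [10.8, 2.1, -6.2]
width: 0.149
```

```bash
python3 n.py
```

```text
[10.8463824   2.10529239 -6.24098273] 13.684354162639998 [-56.05754924   6.51228905] [ 0.61122217 -0.24573606  0.03409798]
a0 -0.026781478733742824 72.538301457373
0 xyz [0.032, -0.025, -0.007] twist [0.006, -0.019, 0.006]
```

Request:
jog_arm(
  moves=[
    {"xyz": [-0.03, -0.06, 0], "twist": [0, 0, 0], "grip": 1},
    {"xyz": [-0.06, -0.06, 0], "twist": [0, 0, 0], "grip": 1},
    {"xyz": [-0.08, -0.06, 0], "twist": [0, 0, 0], "grip": 1},
    {"xyz": [-0.08, -0.06, 0], "twist": [0, 0, 0], "grip": 1},
  ],
)

```text
clock: 11.45
position: [0.6109, -0.2505, 0.0344]
ee_rot: [2.144, 2.293, 0.011]
force: [20.4, 0.5, -14.0]
width: 0.165
```

```bash
python3 n.py
```

```text
[ 20.39711321   0.53734346 -13.98712151] 15.192542157239401 [-51.28387087   5.89229737] [ 0.61091656 -0.25054012  0.03443255]
a0 -0.09314896662357317 72.20532398811913
0 xyz [0.112, -0.015, -0.001] twist [0.038, -0.016, 0.009]
```

Force is rising sideways and the opening is growing, so the pads are probably sliding past a knob already at its stop. I'll release and look.

Request:
jog_arm(
  moves=[
    {"xyz": [0.08, 0, 0], "twist": [0, 0, 0], "grip": 1},
    {"xyz": [0.1, 0, 0], "twist": [0, 0, 0], "grip": 0.4},
    {"xyz": [0.1, 0, 0], "twist": [0, 0, 0], "grip": 0.2},
    {"xyz": [0.1, 0, 0], "twist": [0, 0, 0], "grip": 0.2},
  ],
)

```text
clock: 11.95
position: [0.6036, -0.2458, 0.0334]
ee_rot: [-2.144, -2.288, 0.004]
force: [-0.1, -0.2, 0.0]
width: 0.391
```

```bash
python3 n.py; python3 - <<'E'
from h import *
im=arm.get_image("side")
cv2.imwrite("pics/s6.png",cv2.resize(im[200:340,230:430],None,fx=4,fy=4,interpolation=cv2.INTER_CUBIC))
E
```

```text
[-0.05965375 -0.24020901  0.0239135 ] 35.956520086514026 [-56.47437917  -1.12958548] [ 0.60356941 -0.24582126  0.03341808]
a0 -0.023513641219067814 64.8883517919846
0 xyz [0.026, 0.102, -0.019] twist [-0.035, -0.016, -0.003]
```

View pics/s6.png

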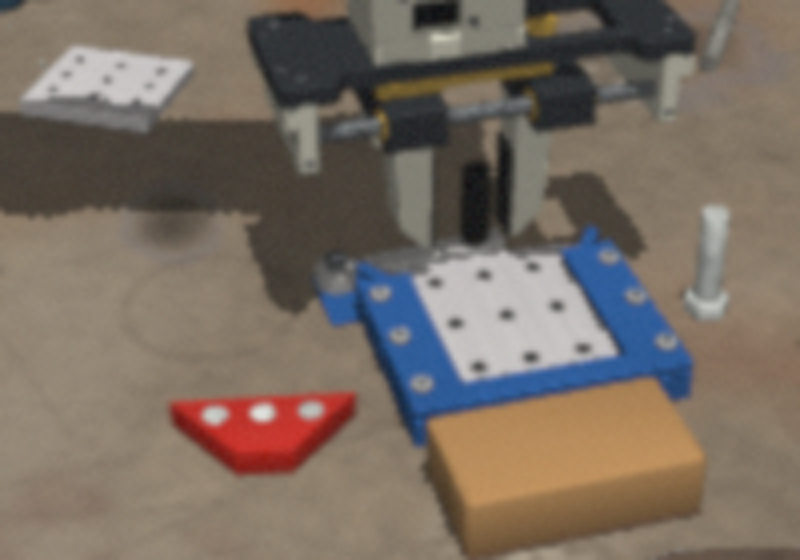

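The latch arm lies across the mouth and the knob stands between the open fingers. Withdrawing upward and back for a clear top view.

Request:
jog_arm(
  moves=[
    {"xyz": [0, 0, -0.6], "twist": [0, 0, 0], "grip": 0.2},
    {"xyz": [0, 0, -1.2], "twist": [0, 0, 0], "grip": 0.2},
    {"xyz": [0.7, 0, -1.4], "twist": [0, 0, 0], "grip": 0.2},
    {"xyz": [1.6, 0, -1.4], "twist": [0, 0, 0], "grip": 1},
    {"xyz": [2.5, 0, -1.4], "twist": [0, 0, 0], "grip": 1},
  ],
)

```text
clock: 12.62
position: [0.5944, -0.0946, 0.1184]
ee_rot: [-2.145, -2.288, 0.002]
force: [0.4, 0.6, 0.6]
width: 0.232
```

Request:
jog_arm(
  moves=[
    {"xyz": [0.7, 0, 0], "twist": [0, 0, 0], "grip": 1},
    {"xyz": [1.3, 0, 0], "twist": [0, 0, 0], "grip": 1},
    {"xyz": [1.3, 0, 0], "twist": [0, 0, 0], "grip": 1},
  ],
)

```text
clock: 13.0
position: [0.5892, -0.0138, 0.1187]
ee_rot: [-2.136, -2.294, 0.001]
force: [0.5, 0.1, 0.1]
width: 0.005
```

```bash
python3 - <<'E'
from h import *
s=arm.observe();print(D(s["position"][:2]),s["position"])
im=arm.get_image("top");cv2.imwrite("pics/t7full.png",im)
cv2.imwrite("pics/t7.png",cv2.resize(im[190:300,330:470],None,fx=5.4,fy=5.4,interpolation=cv2.INTER_CUBIC))
E
```

```text
[-2.88942356e+02 -2.40091777e-01] [ 0.58921237 -0.01379534  0.11865644]
```

View pics/t7.png

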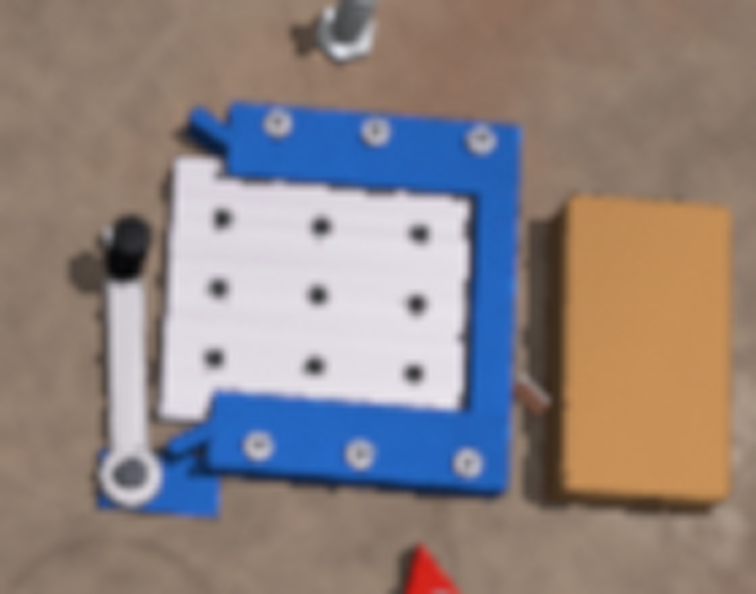

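Top view: the plate is under both lips with its front edge at the back stop (column about 468). The latch arm, from pivot (130,472) to knob foot (122,275), is still about 0.1 rad open. My back-off pulled it before the fingers released, so I'll push it shut from behind with closed fingers.

```bash
python3 - <<'E'
from h import *
c=cam("top");g=lambda u,z:D(ray(np.array(u)/5.4+[330,190]-.4,z,c)[0])
print("rear",g((165,418),.012),g((175,160),.012),"front",g((466,405),.012),g((471,200),.012))
pv=g((130,472),.019);k=g((130,234),.052);print("piv",pv,"knob",k,"a",np.arctan2(-(k-pv)[0],(k-pv)[1]))
s=arm.observe();tgt(W((-105,4)),.022,93.76,s);tgt(W((-105,4)),.08,93.76,s)
E
```

```text
rear [-47.70606893 -44.82007892] [-49.39535674  43.83300174] front [ 50.95219312 -32.98660786] [50.46681385 37.39724636]
piv [-58.46224197 -64.99378408] knob [-64.7895318   5.7542118] a 0.08919688382429879
xyz [-3.026, 0.069, 1.414] twist [-0.03, -0.02, 0.016]
xyz [-3.023, 0.064, 0.448] twist [-0.03, -0.02, 0.016]
```

Plate home: front at +50.5 to 51, rear at -48 to -49. Latch at 0.09 rad, so I'll push the knob shut from behind.

Request:
jog_arm(
  moves=[
    {"xyz": [-1.0, 0.02, 0.1], "twist": [0, 0, 0], "grip": 1},
    {"xyz": [-2.0, 0.05, 0.3], "twist": [0, 0, 0], "grip": 1},
    {"xyz": [-2.8, 0.06, 0.5], "twist": [0, 0, 0], "grip": 1},
    {"xyz": [-3.0, 0.06, 1.0], "twist": [0, 0, 0], "grip": 1},
    {"xyz": [-3.0, 0.06, 1.4], "twist": [0, 0, 0], "grip": 1},
  ],
)

```text
clock: 13.68
position: [0.6033, -0.2015, 0.0323]
ee_rot: [-2.15, -2.283, 0.006]
force: [-0.4, 1.1, 0.1]
width: 0.004
```

```bash
python3 - <<'E'
from h import *
s=arm.observe();print(D(s["position"][:2]),s["position"],s["force"]);tgt(W((-78,4)),.022,93.76,s);tgt(W((-72,4)),.022,93.76,s)
E
```

```text
[-100.71504067    1.50819241] [ 0.60330033 -0.20150285  0.03232027] [-0.38892978  1.07474399  0.13979635]
xyz [-0.378, 0.043, -0.012] twist [-0.037, -0.009, -0.03]
xyz [-0.478, 0.044, -0.012] twist [-0.037, -0.009, -0.03]
```

Request:
jog_arm(
  moves=[
    {"xyz": [-0.15, 0.04, 0], "twist": [0, 0, 0], "grip": 1},
    {"xyz": [-0.25, 0.04, 0], "twist": [0, 0, 0], "grip": 1},
    {"xyz": [-0.32, 0.04, 0], "twist": [0, 0, 0], "grip": 1},
    {"xyz": [-0.38, 0.04, 0], "twist": [0, 0, 0], "grip": 1},
    {"xyz": [-0.43, 0.04, 0], "twist": [0, 0, 0], "grip": 1},
  ],
)

```text
clock: 14.3
position: [0.6091, -0.2222, 0.0341]
ee_rot: [-2.143, -2.29, 0.001]
force: [0.5, 1.2, -0.3]
width: 0.002
```

Request:
jog_arm(
  moves=[
    {"xyz": [-0.03, 0, 0], "twist": [0, 0, 0], "grip": 1},
    {"xyz": [-0.06, 0, 0], "twist": [0, 0, 0], "grip": 1},
    {"xyz": [-0.08, 0, 0], "twist": [0, 0, 0], "grip": 1},
  ],
)

```text
clock: 14.68
position: [0.6091, -0.2269, 0.0336]
ee_rot: [-2.142, -2.289, 0.002]
force: [-0.5, -0.1, 0.1]
width: 0.006
```

```bash
python3 - <<'E'
from h import *
s=arm.observe();print(D(s["position"][:2]),s["position"],s["force"])
E
```

```text
[-74.98574801   5.6163699 ] [ 0.60908692 -0.22690735  0.0335538 ] [-0.46291933 -0.06827451  0.08543029]
```

Request:
jog_arm(
  moves=[
    {"xyz": [-0.03, 0, 0], "twist": [0, 0, 0], "grip": 1},
    {"xyz": [-0.06, 0, 0], "twist": [0, 0, 0], "grip": 1},
    {"xyz": [-0.08, 0, 0], "twist": [0, 0, 0], "grip": 1},
  ],
)

```text
clock: 15.05
position: [0.6093, -0.2281, 0.0334]
ee_rot: [-2.138, -2.289, -0.001]
force: [-1.5, 10.6, 3.4]
width: 0.003
```

Request:
jog_arm(
  moves=[
    {"xyz": [-0.03, 0, 0], "twist": [0, 0, 0], "grip": 1},
    {"xyz": [-0.06, 0, 0], "twist": [0, 0, 0], "grip": 1},
    {"xyz": [-0.06, 0, 0], "twist": [0, 0, 0], "grip": 1},
  ],
)

```text
clock: 15.42
position: [0.6093, -0.2284, 0.0334]
ee_rot: [-2.133, -2.289, -0.004]
force: [-2.6, 17.7, 5.8]
width: 0.009
```

```bash
python3 - <<'E'
from h import *
s=arm.observe();print(D(s["position"][:2]),s["position"],s["force"])
E
```

```text
[-73.47422961   5.73320997] [ 0.60930263 -0.22840796  0.03336028] [-2.55868393 17.67799391  5.79361728]
```

Stalled at 18 N with the tool at x = -73.5, so the knob is at about -58.5: shut. Backing straight off.

Request:
jog_arm(
  moves=[
    {"xyz": [0.3, 0, 0], "twist": [0, 0, 0], "grip": 1},
    {"xyz": [0.9, 0, 0], "twist": [0, 0, 0], "grip": 1},
    {"xyz": [1.6, 0, -0.6], "twist": [0, 0, 0], "grip": 1},
    {"xyz": [2.4, 0, -1.2], "twist": [0, 0, 0], "grip": 1},
    {"xyz": [3.3, 0, -1.5], "twist": [0, 0, 0], "grip": 1},
  ],
)

```text
clock: 16.05
position: [0.5977, -0.0375, 0.1263]
ee_rot: [-2.147, -2.289, 0.0]
force: [0.5, 0.2, -0.2]
width: 0.008
```

Request:
jog_arm(
  moves=[
    {"xyz": [0.4, 0, 0], "twist": [0, 0, 0], "grip": 1},
    {"xyz": [0.4, 0, 0], "twist": [0, 0, 0], "grip": 1},
    {"xyz": [0.4, 0, 0], "twist": [0, 0, 0], "grip": 1},
  ],
)

```text
clock: 16.42
position: [0.5953, -0.0158, 0.124]
ee_rot: [-2.145, -2.288, 0.005]
force: [-0.3, 0.2, -0.4]
width: 0.004
```

```bash
python3 - <<'E'
from h import *
s=arm.observe();print(D(s["position"][:2]),s["position"],s["force"])
im=arm.get_image("top");cv2.imwrite("pics/t8full.png",im)
cv2.imwrite("pics/t8.png",cv2.resize(im[190:300,330:470],None,fx=5.4,fy=5.4,interpolation=cv2.INTER_CUBIC))
E
```

```text
[-286.52041045    5.65490733] [ 0.5952535  -0.01582549  0.12395068] [-0.30980916  0.16539981 -0.41103754]
```

View pics/t8.png

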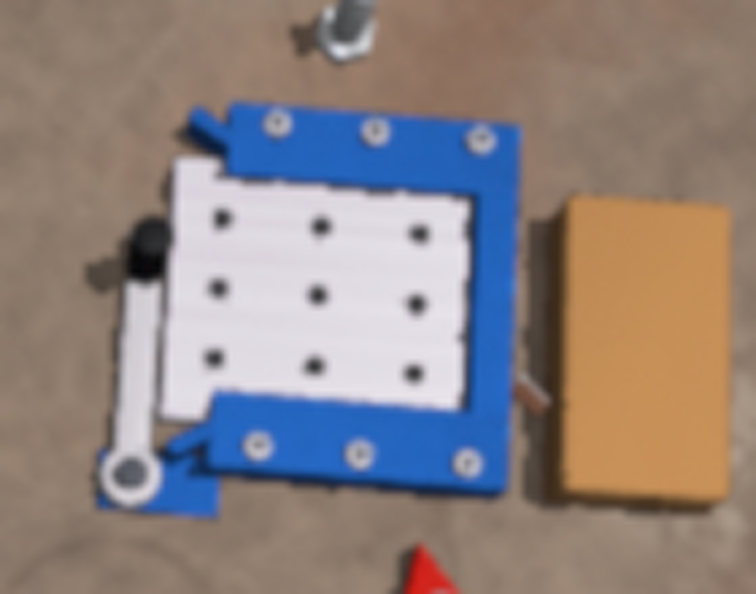

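The latch arm now lies parallel to the plate's rear edge with a thin gap. The plate is home, and the bolt, block and magnet look unmoved. I'll check this in numbers, then hand in.

```bash
python3 - <<'E'
from h import *
c=cam("top");g=lambda u,z:D(ray(np.array(u)/5.4+[330,190]-.4,z,c)[0])
pv=g((130,472),.019);k=g((153,236),.052);print(k,np.arctan2(-(k-pv)[0],(k-pv)[1]))
a=cv2.imread("pics/top0.png").astype(int);b=cv2.imread("pics/t8full.png").astype(int)
for n,(x0,x1,y0,y1) in dict(bolt=(385,405,178,205),block=(430,470,220,290),mag=(395,427,288,338)).items():print(n,np.abs(a-b)[y0:y1,x0:x1].mean())
print(arm.sign_off())
E
```

```text
[-57.42632923   5.65028656] -0.014662780553377991
bolt 21.275308641975307
block 20.874285714285715
mag 19.455416666666668
the job is handed in; nothing more can be done
None
```

The plate is home in the docking frame and the latch is shut behind it. I handed the job in at about 16.5 s with the gripper clear, hovering with its fingertips about 11 cm above the bench.

- **Plate:** I pushed it in with two fingertips on its rear edge, and it stalled against the back stop at 21 N. The camera put its front edge at x = +50.5 to +51 mm (the stop's face is at +50), under both lips.
- **Latch:** My first closing left it about 0.09 rad open, because I pulled it back before releasing the knob. I then pushed the knob with closed fingers until it stalled at 18 N. The last measurement gave -0.015 rad with the knob at (-57.4, 5.7) mm, against a nominal (-58, 5).
- **Bystanders:** By eye in the last picture, the bolt and block look unmoved, as does the part of the magnet in the crop. A pixel comparison with the first picture was inconclusive: it differed by about 20 grey levels, about the same over all three. That fits a brightness change, but I did not look into it further.

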